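# Sort out the mixed-up desk trays

### The arm

A 6-joint arm with a two-finger parallel gripper is mounted at the origin on the work surface. World frame = base frame: x ahead of the robot, y to its left, z up, the work surface at z = 0. Lengths are in mm, angles in rad, forces in N, time in s.
With the tool pointing down it reaches from about 300 to 875 mm from the base axis. Payload 6.4 kg.
Tool frame: the origin (TCP) lies at the very end of the fingers, on their centre line; the grasp point (between the pads) lies 19 mm behind it; z points along the fingers, y is the line along which they close (so a half turn about z gives the same grasp; the last joint's range is limited). The gripper opens to 88 mm and grips with 3 to 60 N. Pads are 18 mm wide; open, the fingers measure 123 mm over their backs; the gripper's body (75 mm by 187 mm) begins 45 mm behind the grasp point.
Start: joints at [0.977, 0.181, 1.607, -0, 1.354, -0.206], TCP at [217.428, 532.322, 238.714] pointing down, gripper open.
Joint ranges: [-2.99, 2.99], [-0.89, 2.07], [0.3, 2.58], [-1.14, 4.28], [0, 2.63], [-3.12, 3.12]. Speed limits (rad/s): [2.57, 2.57, 3.01, 3.14, 3.14, 3.14].

### API

Orientations are given as a unit quaternion [w, x, y, z].
In Python, from workcell import r gives the robot as it stands. Calls block until the motion is done:
- r.move_ptp(position, orientation): joint-space move of the TCP to a pose.
- r.line_to(position, feed=150, frame=None): straight line of the TCP; frame=None keeps the orientation; feed is the mean speed in mm/s.
- r.set_joints(angles): joint-space move.
- r.release() and r.grab(): open the fingers fully, or close them until they stop; the grip force is fixed at half the most.
- r.sleep(seconds).
- r.inverse_kinematics(position, orientation): joint angles nearest the present ones, or None.
- r.snapshot(name): name is "scene" or "top" or "wrist"; returns the picture (384x512x3 uint8, blue, green, red); there is no depth.
- r.camera_params(name): a dict with "fx", "fy", "cx", "cy" (pixels), "R" (3x3) and "t" (3): a world point X has camera coordinates R X + t; the wrist camera has in their place "tool_from_camera" (4x4, takes a point from camera to tool coordinates, whose origin is the TCP and whose axes are the flange's). Camera axes: x right, y down, z forward; pixel columns grow to the right and rows downward; lengths in mm; the calibration is good to about 2 mm. A picture is of the moment at which its call begins: read the wrist's pose just before it. camera_params takes no time and is no camera call.
A pose or a line that the arm cannot do raises r.Unreachable and nothing moves.
- r.close_job(): hands the job in; it is judged then, once.
Readings, each from a call of its own:
- r.current_t(): time.
- r.current_joint_positions(): joint angles.
- r.current_joint_vel(): joint speeds.
- r.current_effort(): joint torques, N m.
- r.current_position(): TCP position.
- r.current_tcp_rot(): TCP orientation.
- r.current_force(): force on the tool from outside, world axes, zero at the start.
- r.current_torque(): the same for the moment, N m.
- r.current_finger_gap(): finger opening in mm.
- r.current_grip_force(): force on a finger pad.
Only numpy, scipy, OpenCV 4.12 (cv2) and the standard library are available. Lean on these libraries where they do the work, as an engineer would, in place of code of your own. Each camera call takes 0.05 s, during which the arm holds its last target. There are 200 camera calls.

### The job

The things in the desk organiser were put away wrongly: swap the stapler and the tape roll so that the stapler lies in the long tray and the tape roll lies flat in the largest square tray, and put the large tin into the middle-sized tray and the small tin into the smallest tray. You may park things on the rubber mat on the way. Everything must end sitting flat on the floor of its tray; keep the tins upright throughout and leave the mug where it is.

Things in the scene. Friction and masses are not known exactly. Their poses are not given: they have to be found in the camera images.
- stapler: Black desk stapler, 110 mm long, 32 mm wide at the foot, 48 mm high; the level upper arm is 26 mm wide from 28 to 48 mm above the underside and is the place to grip, across its width at mid-length. Origin: centre of its underside; x along its length, z up. At the start it stands loose, diagonally, in the largest square tray.
- tape_roll: Brown roll of tape lying flat: ring of 62 mm outer and 38 mm inner diameter, 36 mm high. Origin: centre of its underside; z is its axis, up. At the start it lies in the long tray.
- large_tin: Large plain metal tin with its lid on, solid cylinder of 58 mm diameter, 52 mm high. Origin: centre of its underside; z up. At the start it stands on the rubber mat.
- small_tin: Small plain metal tin with its lid on, solid cylinder of 40 mm diameter, 42 mm high. Origin: centre of its underside; z up. At the start it stands in the middle-sized tray.
- long_tray: Long narrow tray, inside 140 mm (along its x) by 70 mm (along its y), white plastic, open on top, fixed to the desk; walls 4 mm thick, rim 14 mm above the desk, inner floor 4 mm above the desk. Origin: centre of its underside, on the desk; z up.
- square_tray: Largest square tray, inside 110 by 110 mm, white plastic, open on top, fixed to the desk; walls 4 mm thick, rim 14 mm above the desk, inner floor 4 mm above the desk. Origin: centre of its underside, on the desk; z up; x and y along its sides.
- middle_tray: Middle-sized square tray, inside 78 by 78 mm, white plastic, open on top, fixed to the desk; walls 4 mm thick, rim 14 mm above the desk, inner floor 4 mm above the desk. Origin: centre of its underside, on the desk; z up; x and y along its sides.
- small_tray: Smallest square tray, inside 58 by 58 mm, empty at the start, white plastic, open on top, fixed to the desk; walls 4 mm thick, rim 14 mm above the desk, inner floor 4 mm above the desk. Origin: centre of its underside, on the desk; z up; x and y along its sides.
- rubber_mat: Square black rubber mat, 100 by 100 mm, 4 mm thick, fixed flat on the desk, a spot to park things once it is cleared. Origin: centre of its underside; z up.
- mug: Blue ceramic mug with a handle, 80 mm diameter, 90 mm high, standing beside the work; a bystander. Origin: centre of its underside.
Mind the look-alikes: they are no part of the job. Of the things shaped like the stapler, the black one is meant.

How it is judged:
By the outcome, as a careful person would: the job done as asked, in the order asked, and still so for the second after the job is handed in, with the robot touching nothing.
It also fails if it takes over 128 s, if anything falls off the work surface, if the arm or the gripper's body presses on something with over 40 N, if the wrist force passes 120 N, or if a joint passes its speed limit or range.

## Working session

There is one attempt and no reset: what is moved stays moved. The work goes in short steps, each a Python script; the robot and the scene stay as the last script left them, time stands still between calls to the robot, and variables do not carry over. Pictures are saved under pics/ and viewed, at most 14 in all, crops included, and the job is handed in when it is done.

```bash
mkdir -p pics
python3 - <<'E'
from workcell import r
import cv2
for n in("scene","top"):
    cv2.imwrite(f"pics/{n}0.png",cv2.resize(r.snapshot(n),(800,600)))
    p=r.camera_params(n);print(n,{k:(v.round(3).tolist() if hasattr(v,'round') and hasattr(v,'tolist') else v) for k,v in p.items()})
print(r.camera_params("wrist"),r.current_tcp_rot(),r.current_t())
E
```

```text
scene {'fx': 422.55784944320516, 'fy': 422.55784944320516, 'cx': 254.0094158429033, 'cy': 190.8088875355062, 'R': [[0.099, 0.995, 0.0], [0.827, -0.082, -0.557], [-0.554, 0.055, -0.831]], 't': [-6.485, -433.673, 1542.475]}
top {'fx': 398.1724052471635, 'fy': 398.1724052471635, 'cx': 258.21295733137094, 'cy': 192.84811816860372, 'R': [[0.006, -1.0, 0.001], [-0.993, -0.006, -0.119], [0.119, -0.0, -0.993]], 't': [-48.524, 559.475, 1175.339]}
{'fx': 327.9565714664113, 'fy': 327.9565714664113, 'cx': 252.4692690335331, 'cy': 193.10170742396733, 'tool_from_camera': array([[-7.74892164e-04, -9.66463916e-01, -2.56801281e-01,
         6.58443635e+01],
       [ 9.99999532e-01, -8.97624512e-04,  3.60706533e-04,
         4.93422448e-01],
       [-5.79120973e-04, -2.56800881e-01,  9.66464160e-01,
        -1.45713107e+02],
       [ 0.00000000e+00,  0.00000000e+00,  0.00000000e+00,
         1.00000000e+00]])} [-2.97567674e-04  1.92644414e-01  9.81268333e-01 -7.07425001e-04] 0.1
```

View pics/top0.png

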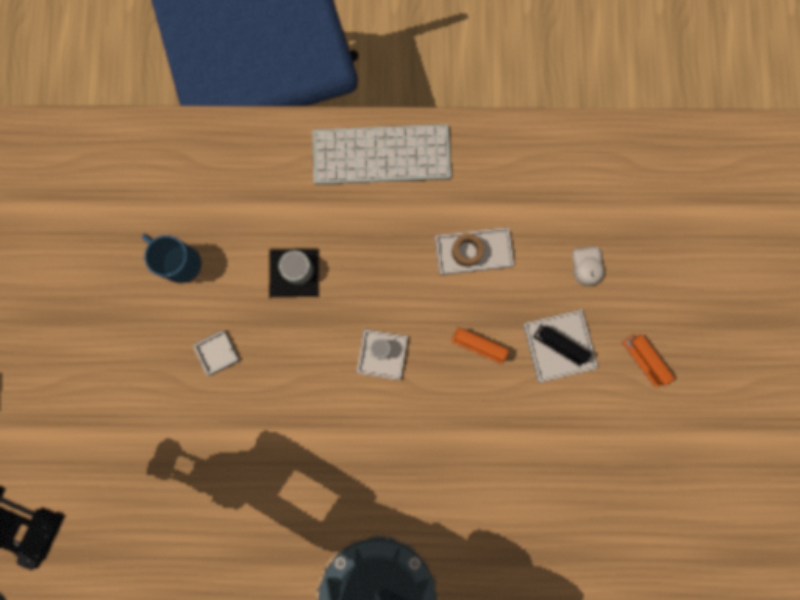

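View pics/scene0.png

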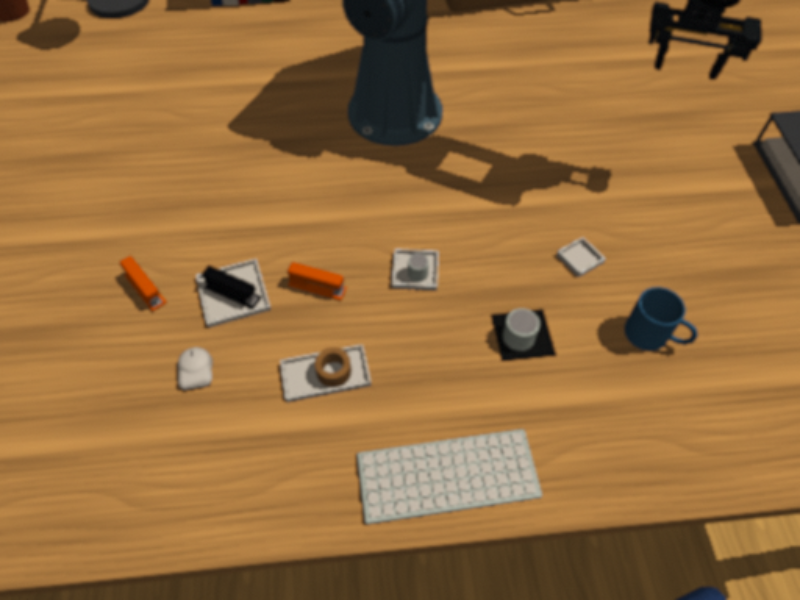

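The three stapler-shaped things in the top view are orange at (482,345), black at (563,345) in the largest square tray, and orange at (650,360). The black one is meant. The tape is at (469,250), the large tin on the mat at (295,267), the small tin in the middle tray at (385,349), the small tray at (217,352), and the mug at (173,259). Next I take closer wrist views.

```bash
cat > h.py <<'E'
from workcell import r
import cv2, numpy as np
from scipy.spatial.transform import Rotation as Ro
def down(a): return [0,np.cos(a/2),np.sin(a/2),0]
def wpose():
    q=np.array(r.current_tcp_rot()); T=np.eye(4)
    T[:3,:3]=Ro.from_quat(q[[1,2,3,0]]).as_matrix(); T[:3,3]=r.current_position()
    return T@r.camera_params("wrist")["tool_from_camera"]
def pix(T,u,v,z,p=None):
    "wrist pixel (512x384) -> world point on plane z"
    p=p or r.camera_params("wrist")
    d=T[:3,:3]@[(u-p["cx"])/p["fx"],(v-p["cy"])/p["fy"],1]
    return (T[:3,3]+d*(z-T[2,3])/d[2]).round(1)
def pixf(n,u,v,z):
    p=r.camera_params(n);T=np.eye(4);T[:3,:3]=p["R"].T;T[:3,3]=-p["R"].T@p["t"];return pix(T,u,v,z,p)
def shot(name):
    T=wpose();im=r.snapshot("wrist");np.save(f"pics/{name}.npy",T)
    cv2.imwrite(f"pics/{name}.png",cv2.resize(im,(800,600),interpolation=cv2.INTER_CUBIC))
E
python3 - <<'E'
from h import *
for n,p in dict(L=(480,150,260),R=(470,-260,260)).items():
    r.move_ptp(p,down(0)); shot(n)
cv2.imwrite("pics/Rcrop.png",cv2.resize(cv2.imread("pics/R.png")[150:480,200:640],(800,600),interpolation=cv2.INTER_CUBIC))
print(r.current_t())
for n,u,v,z in [("tape",469,250,40),("ltin",295,266,56),("stap",563,345,52),("stin",385,348,46),("small",217,352,14),("mid",384,355,14)]: print(n,pixf("top",u*.64,v*.64,z))
E
```

```text
3.4167
tape [ 660.6 -172.5   40. ]
ltin [624.1 163.3  56. ]
stap [ 475.9 -348.4   52. ]
stin [468.5 -10.6  46. ]
small [460.1 318.7  14. ]
mid [456.2  -7.8  14. ]
```

View pics/L.png

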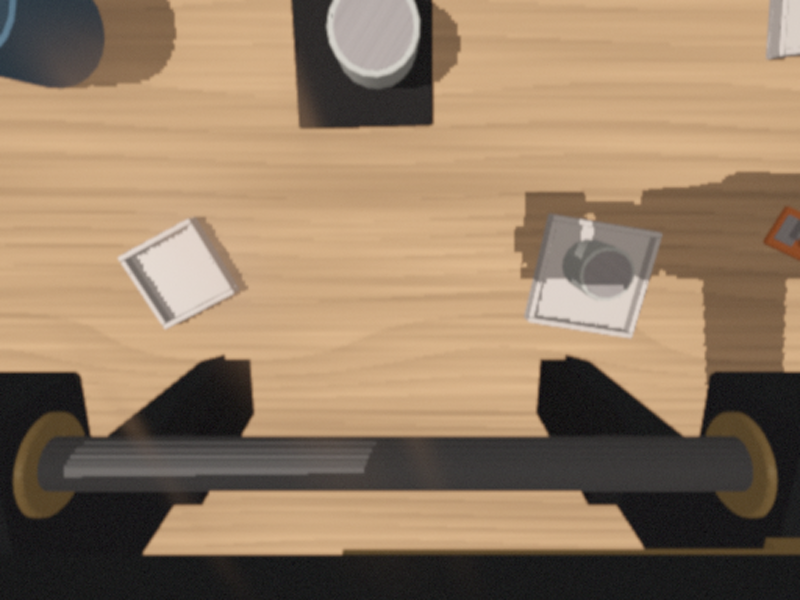

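View pics/R.png

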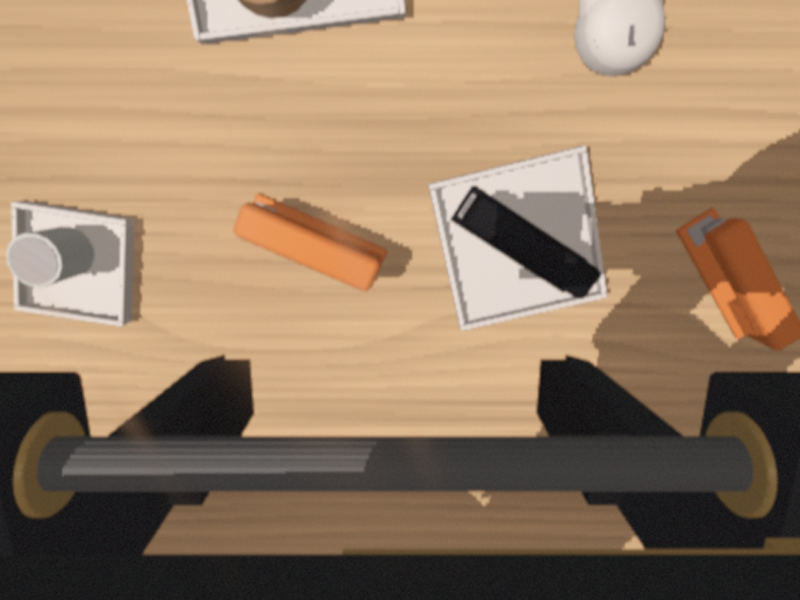

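View pics/Rcrop.png

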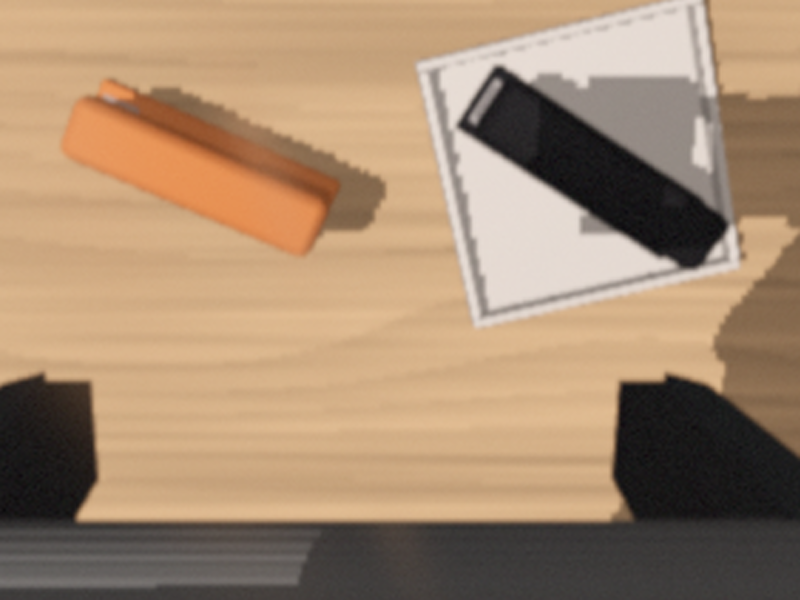

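The black one at (525,243) in the right wrist view is clearly inside the largest square tray, and both orange look-alikes, (310,240) and (745,280), stand outside it. Small tin top is at (606,272) in the left view, large tin top at (373,29), small tray corners around (180,273). Now to measure and move the small tin.

```bash
cat >> h.py <<'E'
def W(name,pts,z):
    T=np.load(f"pics/{name}.npy"); return np.array([pix(T,u*.64,v*.64,z) for u,v in pts])
def tray(name,pts,z=14):
    c=W(name,pts,z); e=np.diff(np.vstack([c,c[:1]]),axis=0)[:,:2]
    return c.mean(0)[:2].round(1), np.linalg.norm(e,axis=1).round(0), np.arctan2(e[:,1],e[:,0]).round(3)
def ok(tag): print(tag,"t",round(r.current_t(),1),"gap",round(r.current_finger_gap(),1),"grip",round(r.current_grip_force(),1),"F",np.round(r.current_force(),1))
def pick(x,y,z,a,hi=130):
    r.move_ptp([x,y,hi],down(a)); r.line_to([x,y,z]); r.grab(); ok("grab"); r.line_to([x,y,hi]); ok("lift")
def place(x,y,z,a,hi=130):
    r.move_ptp([x,y,hi],down(a)); r.line_to([x,y,z+12]); r.line_to([x,y,z],40); ok("down"); r.release(); r.line_to([x,y,hi]); ok("free")
E
python3 - <<'E'
from h import *
print("small",*tray("L",[(119,258),(193,219),(241,290),(166,327)]))
print("mid",*tray("L",[(552,214),(661,234),(632,336),(527,321)]))
print("sq",*tray("R",[(430,184),(587,147),(607,296),(463,327)]))
print("stin",W("L",[(606,272)],46),W("R",[(35,258)],46))
print("ltin",W("L",[(373,29)],56)); print("mat",W("L",[(301,127),(433,124),(293,0)],4))
print("stap",W("R",[(527,243),(465,202),(589,283)],52))
E
```

```text
small [463.4 318.8] [67. 64. 70. 64.] [-1.109 -2.615  2.026  0.492]
mid [461.1  -3.6] [86. 83. 86. 86.] [-1.748  2.993  1.424 -0.155]
sq [ 480.1 -355.6] [117. 116. 115. 115.] [-1.343 -2.909  1.795  0.25 ]
stin [[4.721e+02 1.000e-01 4.600e+01]] [[472.6  -2.7  46. ]]
ltin [[627.2 164.7  56. ]]
mat [[573.2 221.    4. ]
 [575.4 122.9   4. ]
 [657.7 222.7   4. ]]
stap [[ 484.4 -350.    52. ]
 [ 512.3 -306.1   52. ]
 [ 456.  -395.7   52. ]]
```

Run:
```python
from h import *
r.release()
pick(472.3,-1.5,20,0); place(463.4,318.8,20.5,0)
pick(627,164.5,24,0)
place(461.5,-3.6,24.5,0)
r.move_ptp([450,120,260],down(0)); shot("L2")
r.move_ptp([500,-230,260],down(0)); shot("R2"); ok("end")
```

```text
grab t 6.4 gap 39.1 grip 30.0 F [-0.4 -0.6  0.7]
lift t 7.3 gap 39.0 grip 30.0 F [-0.1  0.2 -1.1]
down t 9.8 gap 39.0 grip 30.0 F [ 0.6  0.6 -0.4]
free t 11.5 gap 88.1 grip 0.0 F [ 0.1 -0.3 -0.9]
grab t 13.8 gap 56.7 grip 30.0 F [-0.5 -0.4  3.2]
lift t 14.7 gap 56.8 grip 30.0 F [ 0.   0.1 -2.8]
down t 16.9 gap 57.0 grip 30.0 F [-0.3  0.4 -2.2]
free t 18.3 gap 88.1 grip 0.0 F [-0.   0.3 -0.3]
end t 20.5 gap 87.8 grip 0.0 F [ 0.6  0.4 -0.6]
```

View pics/L2.png

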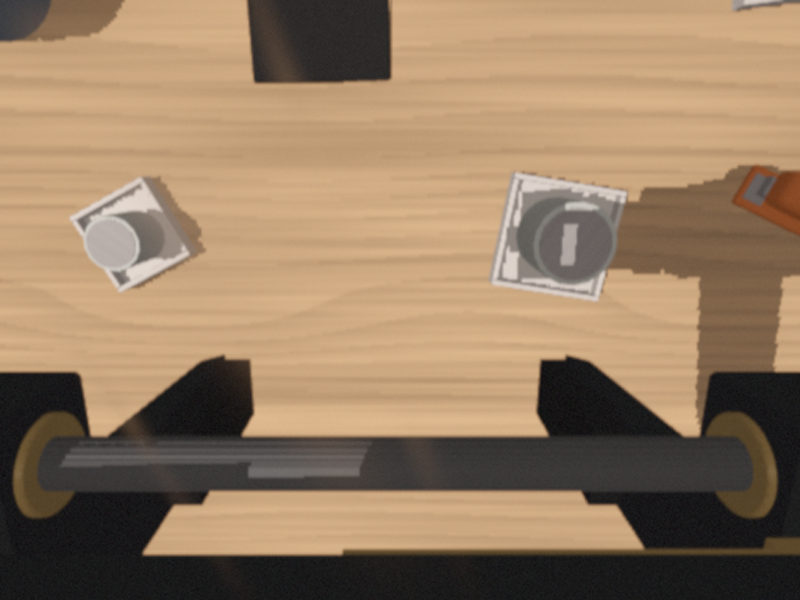

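View pics/R2.png

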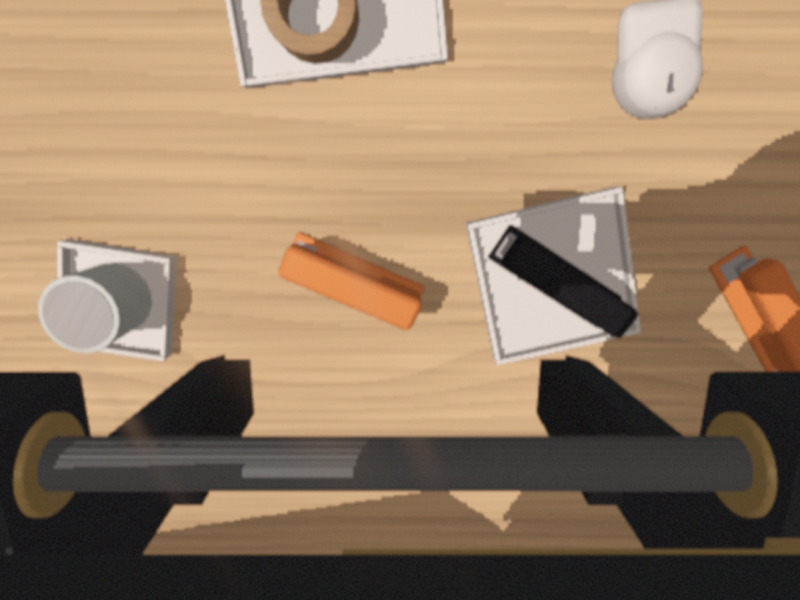

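Both tins stand in their trays: the small one at (111,242), the large one at (574,243). Tape (310,10) and long tray are cut off, so I look at the tape and stapler directly.

Run:
```python
from h import *
r.move_ptp([410,-340,200],down(0)); shot("S3")
r.move_ptp([600,-180,240],down(0)); shot("T3"); ok("end")
```

```text
end t 22.2 gap 88.3 grip 0.0 F [-0.1 -0.3  0.4]
```

View pics/S3.png

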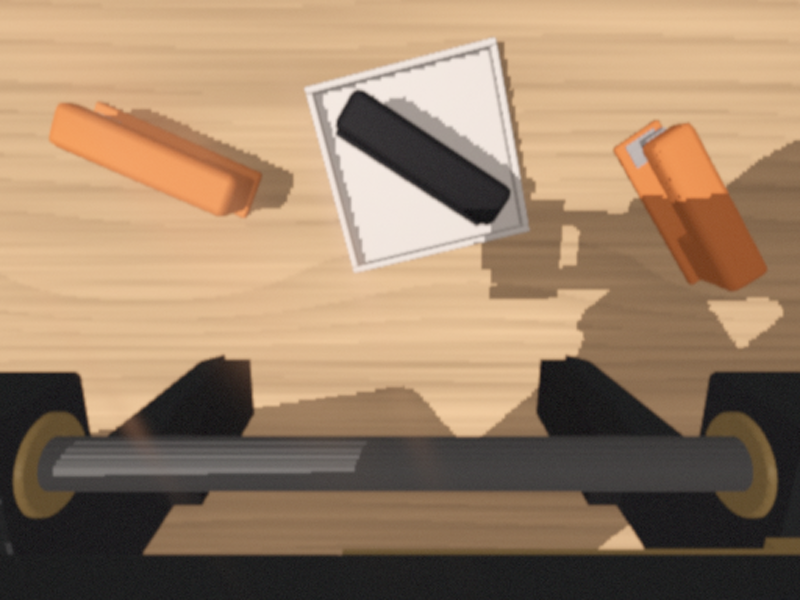

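View pics/T3.png

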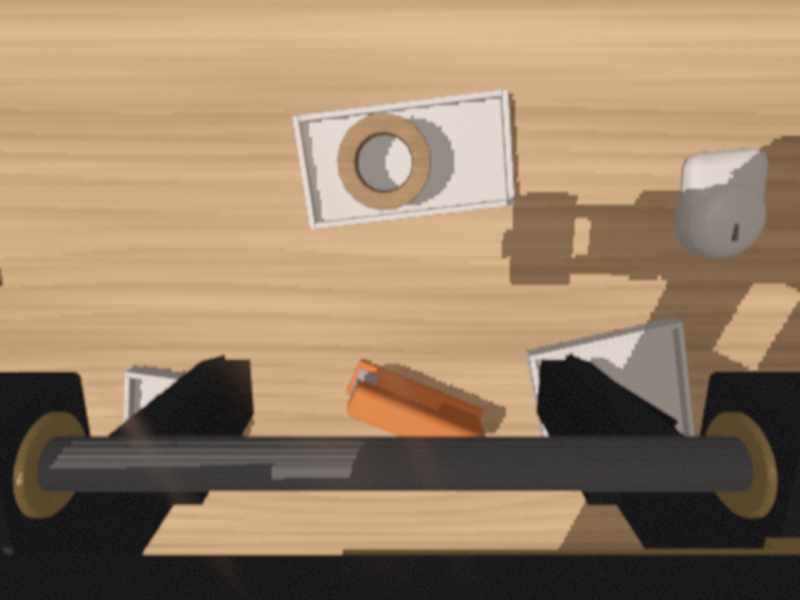

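The stapler's top runs (348,110)–(497,204) in the first picture and is clean to grip. The tape is at (384,161) in the long tray with rim corners (294,117), (507,90), (514,204), (313,229). Next I park the stapler and swap.

Run:
```python
from h import *
s=W("S3",[(424,154),(348,110),(497,204)],52); d=s[1]-s[2]; print(s,np.hypot(*d[:2]),np.arctan2(d[1],d[0]))
print("sq",*tray("S3",[(305,88),(495,39),(528,230),(357,271)]))
print("long",*tray("T3",[(294,117),(507,90),(514,204),(313,229)]))
t=W("T3",[(384,161)],40); print(t)
a=float(np.arctan2(d[1],d[0]))
pick(*[float(v) for v in s[0][:2]],26,a)
place(624,172,26.5,1.57)
r.move_ptp([560,130,230],down(0)); shot("M4")
```

```text
[[ 483.  -355.    52. ]
 [ 505.9 -313.6   52. ]
 [ 455.8 -396.7   52. ]] 97.03411771124624 1.0282559389302266
sq [ 479.3 -355.5] [117. 116. 114. 116.] [-1.338 -2.907  1.809  0.254]
long [ 667.8 -188. ] [146.  76. 145.  77.] [-1.453 -3.02   1.693  0.128]
[[ 668.1 -172.7   40. ]]
grab t 25.3 gap 25.4 grip 29.9 F [-0.6  0.4  0.4]
lift t 26.1 gap 25.6 grip 29.9 F [-0.3  0.5 -2.2]
down t 29.3 gap 25.6 grip 29.9 F [ 0.5 -0.6 -1.5]
free t 31.2 gap 87.9 grip 0.0 F [-0.3  0.5  0.5]
```

View pics/M4.png

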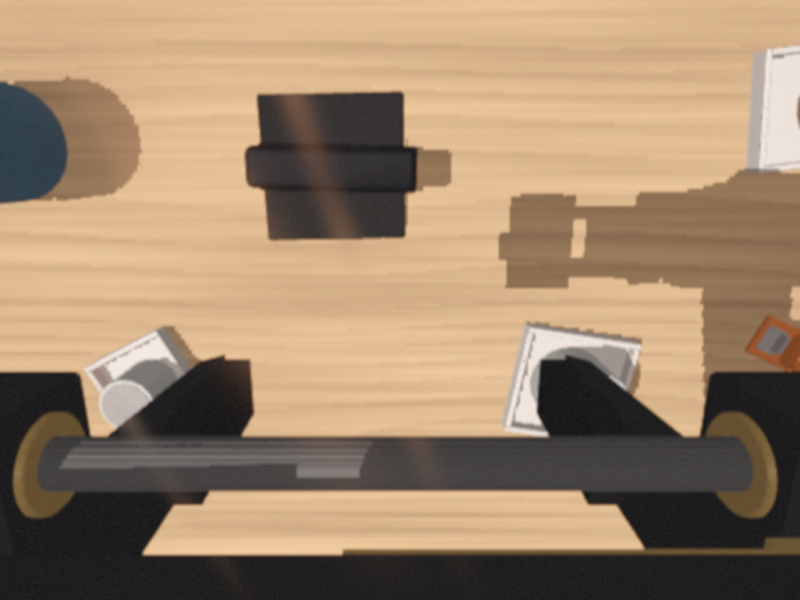

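The stapler lies level on the mat, aligned with y, spanning (246–416, 168). Now the tape, then the stapler.

Run:
```python
from h import *
e=W("M4",[(246,166),(416,170)],52); print(e)
off=float(e[:,1].mean()-172); print("offset along y",off)
pick(668.1,-172.7,18,0.12)
place(479.5,-355.5,18.5,0.25)
pick(624,172,26,1.57)
# stapler centre lies at +off along tool x (yaw 1.57 = +y); place so the centre hits the tray centre
a=1.69; o=max(-8,min(8,off))
place(667.8-o*np.cos(a),-188-o*np.sin(a),26.5,a)
r.move_ptp([480,-250,300],down(0)); shot("E5")
r.move_ptp([430,150,300],down(0)); cv2.imwrite("pics/top5.png",cv2.resize(r.snapshot("top")[120:270,80:430],(800,343),interpolation=cv2.INTER_CUBIC)); ok("end")
```

```text
[[625.1 221.2  52. ]
 [622.8 117.6  52. ]]
offset along y -2.6000000000000227
grab t 35.3 gap 61.2 grip 30.0 F [-1.2  0.1  4.3]
lift t 36.2 gap 61.3 grip 30.0 F [-0.1  0.2  0.1]
down t 38.5 gap 61.2 grip 30.0 F [ 1.4  0.7 -0.8]
free t 39.9 gap 88.1 grip 0.0 F [0.6 0.6 0.1]
grab t 43.7 gap 25.5 grip 29.9 F [ 0.7 -0.1 -0.6]
lift t 44.5 gap 25.5 grip 29.9 F [-0.7 -0.3 -1.4]
down t 47.1 gap 25.1 grip 29.9 F [-0.6 -0.1 -1.4]
free t 49.0 gap 88.3 grip 0.0 F [-0.6  0.4 -0.6]
end t 51.8 gap 88.1 grip 0.0 F [-0.7  0.5 -0.8]
```

View pics/E5.png

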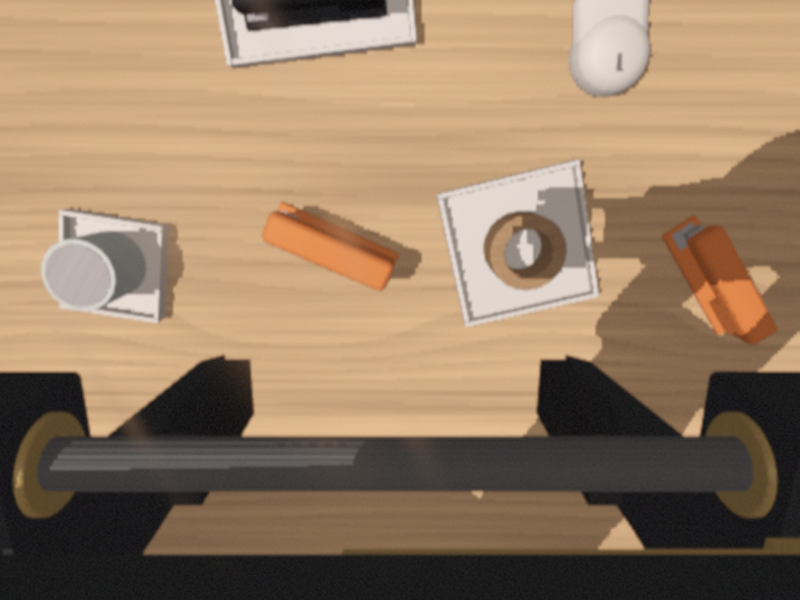

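View pics/top5.png

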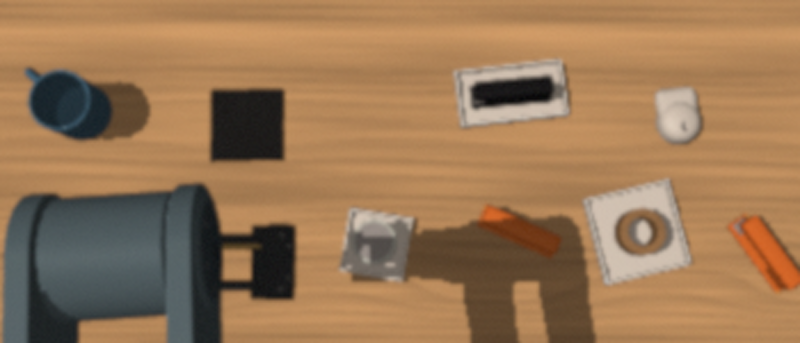

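The tape lies flat, centred in the square tray at (525,250) in the wrist view. The stapler is centred in the long tray at (512,92) in the top crop, the large tin is in the middle tray at (377,243), and the mug is unmoved. The small tin was last seen in its tray and I have not touched it since, so I hand in.

```bash
python3 -c "
from workcell import r
print(r.close_job())"
```

```text
the job is handed in; nothing more can be done
None
```

The job is handed in at about 52 s: the stapler is in the long tray, the tape roll flat in the largest square tray, the large tin in the middle-sized tray and the small tin in the smallest, with the mug untouched; the pictures show all four in place, though the small tin was hidden in the last ones and was last seen upright in its tray at about 31 s.

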